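# Take up the new spokes of a cart wheel

### The arm

A 7-joint arm with a two-finger parallel gripper is mounted at the origin on the work surface. World frame = base frame: x ahead of the robot, y to its left, z up, the work surface at z = 0. Lengths are in m, angles in degrees, forces in N, time in s.
With the tool pointing down it reaches from about 0.4 to 0.9 m from the base axis. Payload 5.5 kg.
Tool frame: the origin (TCP) lies between the finger pads; the fingertips stand 19 mm ahead of it and the grasp point (between the pads) is the TCP; z points along the fingers, y is the line along which they close (so a half turn about z gives the same grasp; the last joint's range is limited). The gripper opens to 92 mm and grips with 3 to 60 N. Pads are 19 mm wide; open, the fingers measure 130 mm over their backs; the gripper's body (75 mm by 190 mm) begins 47 mm behind the grasp point.
Start: joints at [90.252, 28.699, -24.465, 88.831, 12.651, 65.22, -12.049], TCP at [0.166, -0.628, 0.246] pointing down, gripper open.
Joint ranges: [-164.97, 164.97], [-17.58, 116.51], [-87.97, 89.64], [11.32, 138.91], [-80.73, 260.73], [10.89, 115.49], [-147.41, 147.41]. Speed limits (degrees/s): [147.25, 147.25, 180, 180, 180, 180, 180].

### API

Orientations are given as a 3x3 rotation matrix whose columns are the frame's x, y, z axes.
In Python, from rig import sensors, grab_frame, camera_model, job_done gives the robot as it stands. The module is installed in compiled form; this text tells all that it offers.
- The arm moves only by the tool servo_tool, never from a script. Its argument "motion" is a list of rows, each a list of 5 numbers: the shift along the tool's x, y, z in m, then the turn about the tool's z in degrees, then the opening, from -1 (shut) to 1 (fully open). A call has 1 to 10 rows; each row is the pose to reach, as a shift and turn from the pose commanded when the call began, along the tool's axes at that moment; what a row does not reach only later rows make up. A row lasts 1/10 s, in which the tool goes at most 50 mm and 8.59 degrees, less where a joint would pass 70% of its speed; a pose out of reach is approached as far as the arm can. A call with a gripper value outside its range is refused whole. The fingers move at their own pace and stop on an object; "squeeze" is the grip in N (left out, the last holds). Time passes only in rows, so rows that repeat a pose let the fingers close. It gives the time, the measured TCP pose, the force, the opening and the grip force at its end, in the units of the state.
- sensors.get_obs(): the state, without advancing time (a new reading comes with each control period).
- grab_frame(name): name is "scene" or "top" or "wrist"; returns the picture (480x640x3 uint8, red, green, blue); there is no depth.
- camera_model(name): a dict with "fov_y" (degrees; the focal length in pixels is half the picture's height over the tangent of half this angle, whatever the lens; pixels are square), "cx", "cy" (the principal point, pixels), "R" (3x3) and "t" (3): a world point X has camera coordinates R X + t. Camera axes: x right, y down, z forward; pixel columns grow to the right and rows downward; lengths in m; the calibration is good to about 2 mm. A picture is of the moment at which its call begins: read the wrist's pose just before it. camera_model takes no time and is no camera call; for the wrist camera it gives the pose at the moment of the call.
- job_done(): hands the job in; it is judged then, once.
The state is a dict: "clock": time; "joint_pos": joint angles; "joint_vel": joint speeds; "joint_torque": joint torques, N m; "ee_pos": TCP position; "eef_rot": TCP orientation; "wrist_force": force on the tool from outside, world axes, zero at the start; "moment": the same for the moment, N m; "gripper_width": finger opening in m; "grasp_force": force on a finger pad.
Only numpy, scipy, OpenCV 4.12 (cv2) and the standard library are available. Lean on these libraries where they do the work, as an engineer would, in place of code of your own. Each camera call takes 0.05 s, during which the arm holds its last target. There are 200 camera calls.

### The job

Half-way through re-spoking this cart wheel: lock it first, by pushing the clamp knob on the stand right down and then turning it half a turn clockwise to start its screw. Then, going round the rim from the valve hole and finishing each one before the next, take up every new spoke by turning its tall brass nipple two quarter turns clockwise, as seen from outside the rim. Put all the old spokes from the mat into the grey scrap crate, and leave everything else on the bench alone.

Things in the scene. Friction and masses are not known exactly. Their poses are not given: they have to be found in the camera images.
- stand: fixed wheel stand: steel base, blue pillar behind (187 mm high), a 16-spoke steel cart wheel, tyre off, on edge across the bench; the robot cannot turn it. Origin on the bench under the wheel's centre (which is 145 mm up); x along the axle away from the robot, y left in the wheel's plane. Rim 250 mm over its flanges, bed 240 mm, 38 mm wide. Valve hole (black, 19 mm) 45 degrees left of the top
- clamp_push (a joint): how far the strap clamp with its captive screw is pushed down, 0 (up) to 0.010 m (right down, strap on the rim). Stiff: about 6 N moves it, and it stays where it is left
- clamp_turn (a joint): turn of the clamp knob, 0 at the start, growing clockwise seen from above, stops at 3.35 rad; stiff (0.06 N m), stays where it is left
- clamp_grip (a point): middle of the black wing of the clamp knob, on its upright axis, 160 mm nearer the robot than the wheel, 89 mm above the bench with the clamp up. The wing is a bar 58 mm long (this point's x), 15 mm thick (its y), from 14 mm below this point to 12 mm above. Under it a hub (30 mm across, 14 mm high), then a steel strap, top 33 mm below this point; all go down together
- nip1 (a joint): turn of nipple 1, within 0.1 rad of 0 at the start, growing clockwise as seen from outside the rim looking towards the hub; friction 0.05 N m, stays where it is left; goes on to 6.6 rad.
- nip1_tip (a point): centre of the outer end of nipple 1 (1 next to the valve hole, then 2, 3, 4 over the top of the rim to the robot's right, at 33.75 and 11.25 degrees left of the top, 11.25 and 33.75 right). Brass square shank 14 x 14 mm, slot in its end, standing 39 mm out of the rim bed (34 mm above the flanges, lowest 6 mm round). z points out along the spoke; x, y square to the flats.
- nip2 (a joint): turn of nipple 2, within 0.1 rad of 0 at the start, growing clockwise as seen from outside the rim looking towards the hub; friction 0.05 N m, stays where it is left; goes on to 6.6 rad.
- nip2_tip (a point): centre of the outer end of nipple 2 (1 next to the valve hole, then 2, 3, 4 over the top of the rim to the robot's right, at 33.75 and 11.25 degrees left of the top, 11.25 and 33.75 right). Brass square shank 14 x 14 mm, slot in its end, standing 39 mm out of the rim bed (34 mm above the flanges, lowest 6 mm round). z points out along the spoke; x, y square to the flats.
- nip3 (a joint): turn of nipple 3, within 0.1 rad of 0 at the start, growing clockwise as seen from outside the rim looking towards the hub; friction 0.05 N m, stays where it is left; goes on to 6.6 rad.
- nip3_tip (a point): centre of the outer end of nipple 3 (1 next to the valve hole, then 2, 3, 4 over the top of the rim to the robot's right, at 33.75 and 11.25 degrees left of the top, 11.25 and 33.75 right). Brass square shank 14 x 14 mm, slot in its end, standing 39 mm out of the rim bed (34 mm above the flanges, lowest 6 mm round). z points out along the spoke; x, y square to the flats.
- nip4 (a joint): turn of nipple 4, within 0.1 rad of 0 at the start, growing clockwise as seen from outside the rim looking towards the hub; friction 0.05 N m, stays where it is left; goes on to 6.6 rad.
- nip4_tip (a point): centre of the outer end of nipple 4 (1 next to the valve hole, then 2, 3, 4 over the top of the rim to the robot's right, at 33.75 and 11.25 degrees left of the top, 11.25 and 33.75 right). Brass square shank 14 x 14 mm, slot in its end, standing 39 mm out of the rim bed (34 mm above the flanges, lowest 6 mm round). z points out along the spoke; x, y square to the flats.
- crate: open grey plastic scrap crate, 200 (x) x 160 (y) x 90 mm high, walls and floor 4 mm, fixed, at one side of the stand (left or right); origin in the middle of its underside
- old1: old spoke: dark steel rod 9 mm thick, 125 mm long over all, square brass nipple (14 x 14 x 30 mm) on its +x end, short elbow with a round head (to +y) on its -x end. Lies on a black rubber mat (270 x 250 x 3 mm, fixed) at the other side from the crate. Origin on the underside near mid-length; rod axis along x, 7 mm above the origin; 40 to 90 g. None if absent
- old2: old spoke: dark steel rod 9 mm thick, 125 mm long over all, square brass nipple (14 x 14 x 30 mm) on its +x end, short elbow with a round head (to +y) on its -x end. Lies on a black rubber mat (270 x 250 x 3 mm, fixed) at the other side from the crate. Origin on the underside near mid-length; rod axis along x, 7 mm above the origin; 40 to 90 g. None if absent
- old3: old spoke: dark steel rod 9 mm thick, 125 mm long over all, square brass nipple (14 x 14 x 30 mm) on its +x end, short elbow with a round head (to +y) on its -x end. Lies on a black rubber mat (270 x 250 x 3 mm, fixed) at the other side from the crate. Origin on the underside near mid-length; rod axis along x, 7 mm above the origin; 40 to 90 g. None if absent
- old4: old spoke: dark steel rod 9 mm thick, 125 mm long over all, square brass nipple (14 x 14 x 30 mm) on its +x end, short elbow with a round head (to +y) on its -x end. Lies on a black rubber mat (270 x 250 x 3 mm, fixed) at the other side from the crate. Origin on the underside near mid-length; rod axis along x, 7 mm above the origin; 40 to 90 g. None if absent
- lockring: bystander, leave alone: steel ring 56 mm across, 10 mm high, on the mat beyond the old spokes
- screwdriver: bystander, leave alone: screwdriver lying on the bench
- pliers: bystander, leave alone: blue-handled pliers, 150 mm
- tape_roll: bystander, leave alone: tape roll, 100 mm across, 48 mm high
- mug: bystander, leave alone: white mug, 90 mm high
Things that resemble listed ones, but are neither listed nor needed, are in the scene too. Leave any turquoise look-alike of the old1 alone.

How it is judged:
By the outcome, as a careful person would: the job done as asked, in the order asked, and still so for the second after the job is handed in, with the robot touching nothing.
Of old1, old2, old3, old4 only 1 to 3 are there at a start; the rules pass over those that are not, and their reading is None.
At some moment in a run one of old1, old2, old3, old4 may be knocked a few centimetres aside while the robot is not near it.
Once in a run the grip may slacken for a moment while it holds something.
It also fails if it takes over 210 s, if anything falls off the work surface, if the arm or the gripper's body presses on something with over 40 N, if the wrist force passes 120 N, or if a joint passes its speed limit or range.

## Working session

There is one attempt and no reset: what is moved stays moved. The work goes in short steps, Python scripts to look and compute and a tool call to move; the robot and the scene stay as the last step left them, time stands still between calls to the robot, and variables do not carry over. Pictures are saved under pics/ and viewed, at most 14 in all, crops included, and the job is handed in when it is done.

Besides the shell and the picture viewer there is one more tool, called after ">>>" as name(argument=value, ...) on one line, values as JSON. servo_tool: Moves the arm, as the interface text tells. Its arguments: {"type":"object","properties":{"motion":{"type":"array"},"squeeze":{"type":"number"}},"required":["motion"]}

```bash
mkdir -p pics
cat > h.py <<'E'
import numpy as np, cv2
from rig import sensors, grab_frame, camera_model, job_done
def ray(m,u,v):
    f=240/np.tan(np.radians(m['fov_y'])/2); R=np.array(m['R']); t=np.array(m['t'])
    d=R.T@np.array([(u-m['cx'])/f,(v-m['cy'])/f,1]); return -R.T@t,d
def onz(m,u,v,z):
    o,d=ray(m,u,v); return o+d*(z-o[2])/d[2]
def proj(m,X):
    f=240/np.tan(np.radians(m['fov_y'])/2); c=np.array(m['R'])@np.array(X)+np.array(m['t'])
    return np.array([m['cx']+f*c[0]/c[2],m['cy']+f*c[1]/c[2]])
def tri(m1,p1,m2,p2):
    o,d=ray(m1,*p1);o2,d2=ray(m2,*p2)
    d=d/np.linalg.norm(d);d2=d2/np.linalg.norm(d2)
    s=np.linalg.lstsq(np.c_[d,-d2],o2-o,rcond=None)[0]
    a,b=o+s[0]*d,o2+s[1]*d2
    return (a+b)/2,np.linalg.norm(a-b)
def save(n,im,s=1): cv2.imwrite('pics/'+n+'.png',cv2.resize(im[:,:,::-1],None,fx=s,fy=s,interpolation=cv2.INTER_CUBIC))
def st():
    o=sensors.get_obs(); print('t',round(o['clock'],2),'p',np.round(o['ee_pos'],4),'F',np.round(o['wrist_force'],1),'w',round(o['gripper_width'],4),'\n',np.round(o['eef_rot'],3),np.round(o['joint_pos'],1)); return o
E
python3 - <<'E'
from h import *
st()
for n in('scene','top'):
    np.save(n,im:=grab_frame(n)); save(n+'0',im); m=camera_model(n); print(n,m)
E
```

```text
t 0.0 p [ 0.1661 -0.6277  0.2447] F [ 0.6  0.1 -0.4] w 0.0914 
 [[ 0.967  0.256 -0.   ]
 [ 0.256 -0.967  0.002]
 [ 0.    -0.002 -1.   ]] [ 90.3  28.8 -24.5  88.9  12.7  65.2 -12. ]
scene {'fov_y': 57.491867114707546, 'cx': 317.51855986525175, 'cy': 238.4141726836881, 'R': array([[ 0.74047216,  0.67208538,  0.00149081],
       [ 0.45016947, -0.49432611, -0.7436324 ],
       [-0.49904752,  0.55131021, -0.66858704]]), 't': array([-0.37584451, -0.08064138,  1.73776371])}
top {'fov_y': 46.78271409074228, 'cx': 318.15667387187494, 'cy': 239.41184830667785, 'R': array([[-0.01716405, -0.99961718, -0.0217001 ],
       [-0.99128343,  0.01984832, -0.13024284],
       [ 0.13062369,  0.01927546, -0.99124463]]), 't': array([0.02364143, 0.51855799, 1.55677794])}
```

View pics/scene0.png

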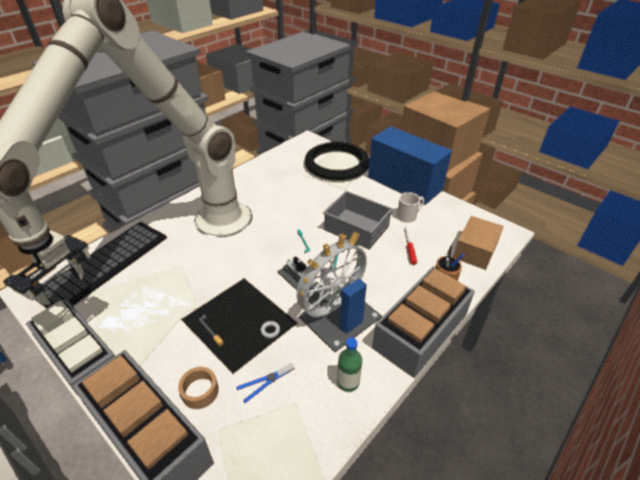

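View pics/top0.png

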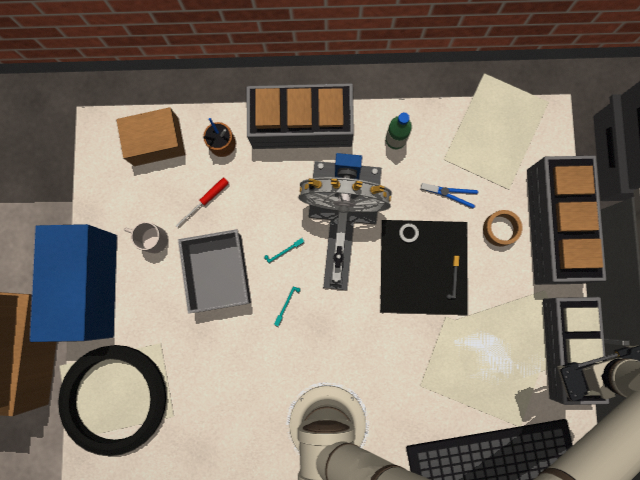

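Top view: wheel about (345,190), clamp knob about (338,258), crate (215,272), and on the mat one spoke, brass end (456,262) and elbow (452,297). The turquoise look-alikes at (285,250) and (288,306) stay put. Next, an enlarged crop.

Run:
```python
from h import *
t=np.load('top.npy'); s=np.load('scene.npy')
save('topc',t[150:320,290:480],3.5)
save('scc',s[215:370,180:390],3.7)
```

```text
(no output)
```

View pics/topc.png

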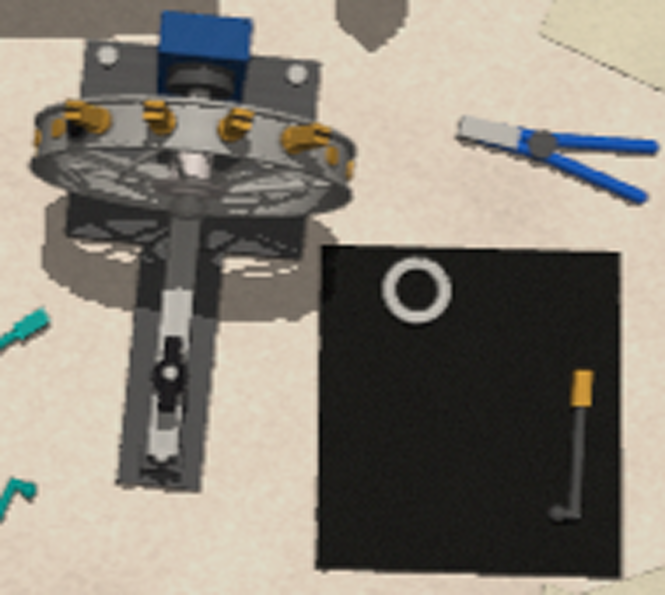

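View pics/scc.png

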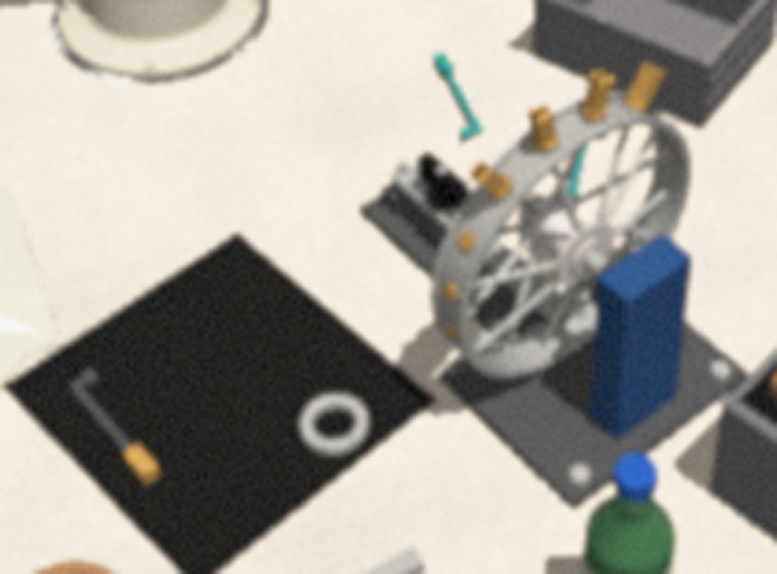

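Run:
```python
from h import *
mt,ms=camera_model('top'),camera_model('scene')
T=np.array([(75,112),(152,106),(243,119),(325,131)])/3.5+[290,150]
S=np.array([(650,68),(600,75),(543,115),(480,172)])/3.7+[180,215]
for a,b in zip(T,S): print('nip',*tri(mt,a,ms,b))
g=lambda u,v,z:onz(mt,290+u/3.5,150+v/3.5,z)
print('knob',g(170,372,.101),'wing ends',g(175,340,.101),g(165,406,.101))
print('spoke brass',g(583,388,.012),'elbow',g(575,515,.012),'head',g(557,513,.012))
c=[onz(mt,u,v,.09) for u,v in((181,237),(240,231),(249,302),(189,312))];print('crate',np.mean(c,0),c)
print('base corners',g(135,258,.0),g(118,486,0),g(200,490,0))
# jaw/nipple compliance
def run(al,d,f0=0):
    al=np.radians(al);h=np.linspace(0,30,61);q=np.linspace(-7,7,29)
    e=np.r_[np.c_[q,-7+0*q],np.c_[q,7+0*q],np.c_[-7+0*q,q],np.c_[7+0*q,q]]
    P=np.array([(x,y,-k) for k in h for x,y in e])
    R=np.array([[1,0,0],[0,np.cos(al),np.sin(al)],[0,-np.sin(al),np.cos(al)]])
    phi=0
    for th in range(0,181,15):
        n=np.array([np.cos(np.radians(th)),np.sin(np.radians(th)),0]);s=np.array([-n[1],n[0],0])
        best=None
        for p in np.radians(np.arange(-25,26,1))+np.radians(th):
            c,si=np.cos(p),np.sin(p)
            Q=P@np.array([[c,-si,0],[si,c,0],[0,0,1]]).T@R.T
            Q=Q[(Q[:,2]>-d)&(abs((Q-R@[0,0,-d/2])@s)<9.5)]
            w=Q@n; 
            r=(np.ptp(w),np.degrees(p),(w.max()+w.min())/2)
            if best is None or r[0]<best[0]:best=r
        print(al.round(2),d,th,np.round(best,1),end=' | ')
    print()
run(33.75,12);run(11.25,14)
```

```text
nip [0.63074064 0.02427215 0.27633767] 0.002479627370997878
nip [ 0.62650362 -0.0305627   0.3028018 ] 0.00011953744482695465
nip [ 0.61913519 -0.0909627   0.29848788] 0.006010047691914871
nip [ 0.61279852 -0.14991405  0.27945905] 0.0034836980916505946
knob [ 0.46248236 -0.04229398  0.101     ] wing ends [ 0.48755351 -0.04675555  0.101     ] [ 0.43595471 -0.03781732  0.101     ]
spoke brass [ 0.45162681 -0.38279435  0.012     ] elbow [ 0.34793066 -0.3711648   0.012     ] head [ 0.34981169 -0.35664094  0.012     ]
crate [0.43171529 0.29961591 0.09      ] [array([0.52596121, 0.39445981, 0.09      ]), array([0.53948485, 0.22979478, 0.09      ]), array([0.3428456 , 0.20487865, 0.09      ]), array([0.3185695, 0.3693304, 0.09     ])]
base corners [ 0.56932772 -0.01674886  0.        ] [0.37873448 0.00105176 0.        ] [ 0.37421599 -0.06662404  0.        ]
0.59 12 0 [14.  0.  0.] | 0.59 12 15 [16.5 13.  -1.3] | 0.59 12 30 [18.7 26.  -2.6] | 0.59 12 45 [20.7 40.  -3.9] | 0.59 12 60 [22.  60.  -4.4] | 0.59 12 75 [22.5 77.  -4.9] | 0.59 12 90 [22.2 90.  -5.3] | 0.59 12 105 [ 22.5 103.   -4.9] | 0.59 12 120 [ 22.  120.   -4.4] | 0.59 12 135 [ 20.7 140.   -3.9] | 0.59 12 150 [ 18.7 154.   -2.6] | 0.59 12 165 [ 16.5 167.   -1.3] | 0.59 12 180 [ 14. 180.  -0.] | 
0.2 14 0 [14.  0.  0.] | 0.2 14 15 [14.8 15.  -0.4] | 0.2 14 30 [15.5 30.  -0.7] | 0.2 14 45 [16.1 45.  -1. ] | 0.2 14 60 [16.5 60.  -1.3] | 0.2 14 75 [16.7 75.  -1.4] | 0.2 14 90 [16.8 90.  -1.5] | 0.2 14 105 [ 16.7 105.   -1.4] | 0.2 14 120 [ 16.5 120.   -1.3] | 0.2 14 135 [ 16.1 135.   -1. ] | 0.2 14 150 [ 15.5 150.   -0.7] | 0.2 14 165 [ 14.8 165.   -0.4] | 0.2 14 180 [ 14. 180.  -0.] |
```

>>> servo_tool(motion=[[0.03,-0.033,0,-8,1],[0.06,-0.066,0,-16,1],[0.09,-0.1,0,-24,1],[0.12,-0.133,0,-32,1],[0.15,-0.167,0,-40,1],[0.18,-0.2,0,-48,1],[0.21,-0.234,0,-56,1],[0.24,-0.267,0,-64,1],[0.27,-0.3,0,-72,1],[0.3,-0.333,0,-80,1]])

```text
clock: 1.1
ee_pos: [0.3714, -0.228, 0.2457]
eef_rot: [[-0.09, 0.996, -0.0], [0.996, 0.09, -0.001], [-0.001, -0.0, -1.0]]
wrist_force: [1.1, -0.0, 0.4]
gripper_width: 0.0916
grasp_force: 0.0
```

```bash
cat > go.py <<'E'
import sys
from h import *
# go.py x y z yawY : tool-frame shift & turn to bring TCP to x,y,z with tool y at world angle yawY (deg)
def go(x,y,z,a):
    o=st(); R=np.array(o['eef_rot']); d=R.T@(np.array([x,y,z])-o['ee_pos'])
    c=np.degrees(np.arctan2(R[1,1],R[0,1])); print('shift',np.round(d,4),'yaw now',round(c,1),'turn',round((c-a+180)%360-180,1), 'F',np.round(o['grasp_force'],1),'M',np.round(o['moment'],2))
if __name__=='__main__': go(*map(float,sys.argv[1:]))
E
python3 go.py .463 -.044 .20 84.1
```

```text
t 1.1 p [ 0.3714 -0.228   0.2457] F [ 1.1 -0.   0.4] w 0.0916 
 [[-0.09   0.996 -0.   ]
 [ 0.996  0.09  -0.001]
 [-0.001 -0.    -1.   ]] [ 78.    9.4 -53.9 117.3   9.1  57.4  24.7]
shift [0.1751 0.1078 0.0455] yaw now 5.1 turn -79.0 F 0.0 M [-0.02 -0.18  0.05]
```

>>> servo_tool(motion=[[0.018,0.011,0.0,-8,1],[0.035,0.022,0.0,-16,1],[0.053,0.033,0.0,-24,1],[0.07,0.043,0.0,-32,1],[0.088,0.054,0.0,-40,1],[0.105,0.065,0.0,-48,1],[0.122,0.075,0,-56,1],[0.14,0.086,0,-64,1],[0.158,0.097,0,-72,1],[0.175,0.108,0,-79,1]])

```text
clock: 2.1
ee_pos: [0.464, -0.0455, 0.2455]
eef_rot: [[-0.995, 0.102, -0.0], [0.102, 0.995, -0.0], [0.0, -0.0, -1.0]]
wrist_force: [0.8, 0.3, -0.2]
gripper_width: 0.0919
grasp_force: 0.0
```

Run:
```python
from h import *
st(); m=camera_model('wrist'); im=grab_frame('wrist'); np.save('w1',im); save('w1',im); print(m)
print(proj(m,[.463,-.044,.101]))
```

```text
t 2.1 p [ 0.464  -0.0455  0.2455] F [ 0.8  0.3 -0.2] w 0.0919 
 [[-0.995  0.102 -0.   ]
 [ 0.102  0.995 -0.   ]
 [ 0.    -0.    -1.   ]] [ 62.2  20.8 -70.8 113.4  22.5  61.5  65.6]
{'fov_y': 70.72296226658614, 'cx': 319.45696365583774, 'cy': 236.2517388893403, 'R': array([[ 1.03041666e-01,  9.94676816e-01, -6.68515337e-04],
       [ 9.58265708e-01, -9.90895000e-02,  2.68156866e-01],
       [ 2.66663174e-01, -2.82719456e-02, -9.63375030e-01]]), 't': array([-0.00197424, -0.483376  ,  0.26546566])}
[321.65184692 226.71910139]
```

View pics/w1.png

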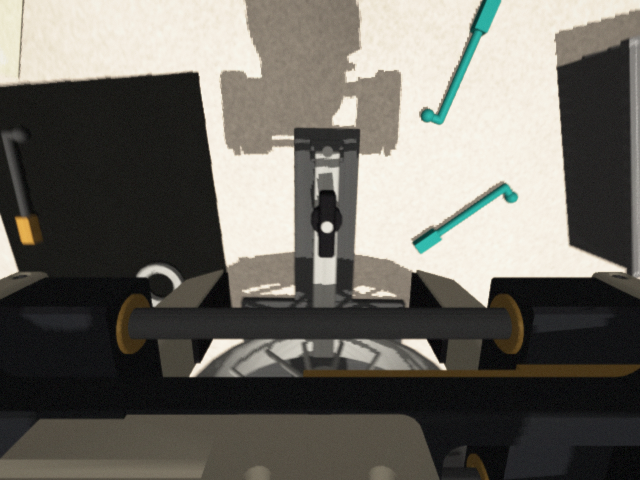

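The wrist view shows the wing at about (327,223), lined up with the tool and about 5 px to the right of my estimate. The old spoke is on the mat at (20,190).

Run:
```python
from h import *
m=camera_model('wrist')
for p in((327,193),(327,256),(319,223),(335,223)): print(onz(m,*p,.101))
```

```text
[ 0.43612846 -0.0332175   0.101     ]
[ 0.492067   -0.03817928  0.101     ]
[ 0.46138814 -0.04240468  0.101     ]
[ 0.46270066 -0.02862717  0.101     ]
```

>>> servo_tool(motion=[[0,0.004,0.04,0,0.2],[0,0.004,0.08,0,0.0],[0,0.004,0.12,0,-0.2],[0,0.004,0.14,0,-0.2],[0,0.004,0.148,0,-0.2],[0,0.004,0.148,0,-0.2]])

```text
clock: 2.75
ee_pos: [0.4638, -0.0422, 0.0971]
eef_rot: [[-0.994, 0.108, -0.002], [0.108, 0.994, 0.001], [0.002, 0.0, -1.0]]
wrist_force: [-0.5, -0.4, -0.2]
gripper_width: 0.0483
grasp_force: 0.0
```

>>> servo_tool(motion=[[0,0.003,0,0,-0.4],[0,0.003,0,0,-0.6],[0,0.003,0,0,-1],[0,0.003,0,0,-1],[0,0.003,0,0,-1],[0,0.003,0,0,-1],[0,0.003,0,0,-1]], squeeze=40)

```text
clock: 3.45
ee_pos: [0.4653, -0.0402, 0.0983]
eef_rot: [[-0.994, 0.109, 0.001], [0.109, 0.994, -0.001], [-0.001, -0.001, -1.0]]
wrist_force: [-0.8, -3.3, 5.3]
gripper_width: 0.0145
grasp_force: 39.9
```

>>> servo_tool(motion=[[0,-0.001,0.003,0,-1],[0,-0.001,0.006,0,-1],[0,-0.001,0.009,0,-1],[0,-0.001,0.012,0,-1],[0,-0.001,0.013,0,-1],[0,-0.001,0.013,0,-1],[0,-0.001,0.013,0,-1]])

```text
clock: 4.15
ee_pos: [0.4656, -0.0402, 0.0878]
eef_rot: [[-0.994, 0.108, 0.001], [0.108, 0.994, -0.004], [-0.002, -0.003, -1.0]]
wrist_force: [-11.4, -1.8, 39.9]
gripper_width: 0.0151
grasp_force: 40.0
```

>>> servo_tool(motion=[[0,0,-0.001,0,-1],[0,0,-0.001,8,-1],[0,0,-0.001,16,-1],[0,0,-0.001,24,-1],[0,0,-0.001,32,-1],[0,0,-0.001,40,-1],[0,0,-0.001,48,-1],[0,0,-0.001,56,-1],[0,0,-0.001,64,-1],[0,0,-0.001,72,-1]])

```text
clock: 5.15
ee_pos: [0.4633, -0.0426, 0.0879]
eef_rot: [[-0.198, 0.98, -0.003], [0.98, 0.198, -0.006], [-0.005, -0.004, -1.0]]
wrist_force: [-14.5, -6.4, 35.4]
gripper_width: 0.0147
grasp_force: 40.0
```

>>> servo_tool(motion=[[0,0,0,8,-1],[0,0,0,16,-1],[0,0,0,24,-1],[0,0,0,32,-1],[0,0,0,40,-1],[0,0,0,48,-1],[0,0,0,56,-1],[0,0,0,64,-1],[0,0,0,72,-1],[0,0,0,80,-1]])

```text
clock: 6.15
ee_pos: [0.4603, -0.0409, 0.0879]
eef_rot: [[0.93, 0.366, -0.009], [0.366, -0.931, -0.003], [-0.009, -0.0, -1.0]]
wrist_force: [-21.5, -0.7, 44.3]
gripper_width: 0.0146
grasp_force: 40.0
```

>>> servo_tool(motion=[[0,0,0,8,-1],[0,0,0,16,-1],[0,0,0,24,-1],[0,0,0,29,-1],[0,0,0,29,-1],[0,0,0,29,-1]])

```text
clock: 6.75
ee_pos: [0.4601, -0.0396, 0.0878]
eef_rot: [[0.992, -0.125, -0.009], [-0.125, -0.992, -0.001], [-0.009, 0.002, -1.0]]
wrist_force: [-21.2, 2.2, 44.4]
gripper_width: 0.0149
grasp_force: 40.0
```

```bash
python3 go.py .466 -.04 .089 -95.8
```

```text
t 6.75 p [ 0.4601 -0.0396  0.0878] F [-21.2   2.2  44.4] w 0.0149 
 [[ 0.992 -0.125 -0.009]
 [-0.125 -0.992 -0.001]
 [-0.009  0.002 -1.   ]] [  12.2   22.6  -12.5  122.     8.1   36.7 -103. ]
shift [ 0.0059 -0.0004 -0.0012] yaw now -97.2 turn -1.4 F 40.0 M [ 0.52  4.63 -0.05]
```

>>> servo_tool(motion=[[0,0,-0.001,0,-0.3],[0,0,-0.001,0,-0.3],[0,0,-0.001,0,-0.3],[0,0,-0.03,0,-0.3],[0,0,-0.08,0,0],[0,0,-0.13,0,0.3],[0,0,-0.18,0,0.3],[0,0,-0.22,0,0.3],[0,0,-0.26,0,0.3],[0,0,-0.26,0,0.3]])

```text
clock: 7.75
ee_pos: [0.468, -0.0403, 0.3513]
eef_rot: [[0.992, -0.125, 0.011], [-0.125, -0.992, -0.001], [0.011, -0.0, -1.0]]
wrist_force: [0.6, -0.5, -0.0]
gripper_width: 0.0592
grasp_force: 0.0
```

```bash
python3 - <<'E'
from h import *
st(); m=camera_model('wrist'); im=grab_frame('wrist'); np.save('w2',im); save('w2',im)
print(proj(m,[.463,-.04,.091]))
for X in ([.6307,.0243,.2763],[.6265,-.0306,.3],[.619,-.091,.3],[.6128,-.15,.2763]): print(proj(m,X))
E
python3 go.py .50 -.06 .45 -95.9
```

```text
t 7.75 p [ 0.468  -0.0403  0.3513] F [ 0.6 -0.5 -0. ] w 0.0592 
 [[ 0.992 -0.125  0.011]
 [-0.125 -0.992 -0.001]
 [ 0.011 -0.    -1.   ]] [ 15.8   2.9 -14.7 106.5   0.8  70.1 -96.3]
[319.47077147 211.43698554]
[166.14642536  -7.86582384]
[257.76926203 -35.94290379]
[383.65489428 -36.30902626]
[483.64717484 -16.55838404]
t 7.8 p [ 0.4665 -0.0403  0.3484] F [-0.3  0.3 -0. ] w 0.0596 
 [[ 0.992 -0.125  0.006]
 [-0.125 -0.992 -0.001]
 [ 0.006 -0.    -1.   ]] [ 15.8   3.  -14.7 106.7   0.8  70.  -96.3]
shift [ 0.0363  0.0154 -0.1014] yaw now -97.2 turn -1.3 F 0.0 M [0.   0.1  0.07]
```

View pics/w2.png

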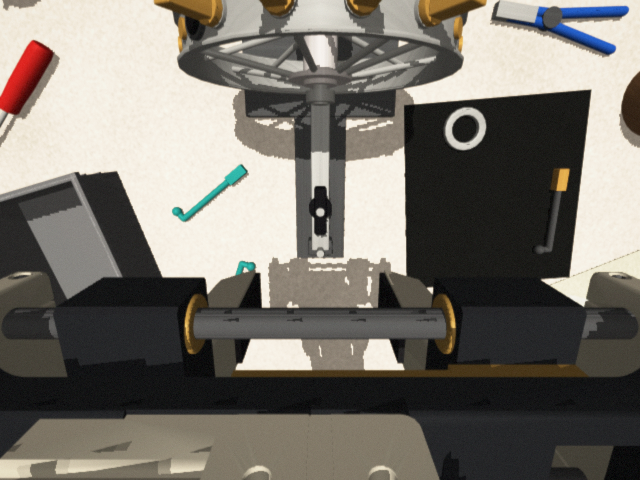

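Clamp view: the wing at (320,210) has turned half a turn and lies along its strap, and the old spoke is still on the mat (558,205). Next, rise and look at the nipples.

>>> servo_tool(motion=[[0.02,0.005,-0.04,0,0.3],[0.04,0.015,-0.08,1,0.3],[0.06,0.015,-0.1,1,0.3],[0.06,0.015,-0.1,1,0.3],[0.06,0.015,-0.1,1,0.3]])

```text
clock: 8.3
ee_pos: [0.5219, -0.0624, 0.4436]
eef_rot: [[0.99, -0.142, -0.003], [-0.142, -0.99, 0.001], [-0.003, -0.0, -1.0]]
wrist_force: [0.2, 0.5, -0.8]
gripper_width: 0.0599
grasp_force: 0.0
```

Run:
```python
from h import *
st(); m=camera_model('wrist'); im=grab_frame('wrist'); np.save('w3',im); save('w3',im[:300,100:540],1.8)
import pickle; pickle.dump(m,open('w3.pkl','wb'))
for X in ([.6307,.0243,.2763],[.6265,-.0306,.3],[.619,-.091,.3],[.6128,-.15,.2763]): print(proj(m,X), (proj(m,X)-[100,0])*1.8)
```

```text
t 8.3 p [ 0.5219 -0.0624  0.4436] F [ 0.2  0.5 -0.8] w 0.0599 
 [[ 0.99  -0.142 -0.003]
 [-0.142 -0.99   0.001]
 [-0.003 -0.    -1.   ]] [ 16.    7.2 -13.6  90.2   1.7  82.9 -95.8]
[200.60556861 113.89272132] [181.0900235  205.00689837]
[259.94275019 106.59349898] [287.89695034 191.86829816]
[337.48865406 104.96575503] [427.47957731 188.93835905]
[405.86200513 104.95665534] [550.55160923 188.92197962]
```

View pics/w3.png

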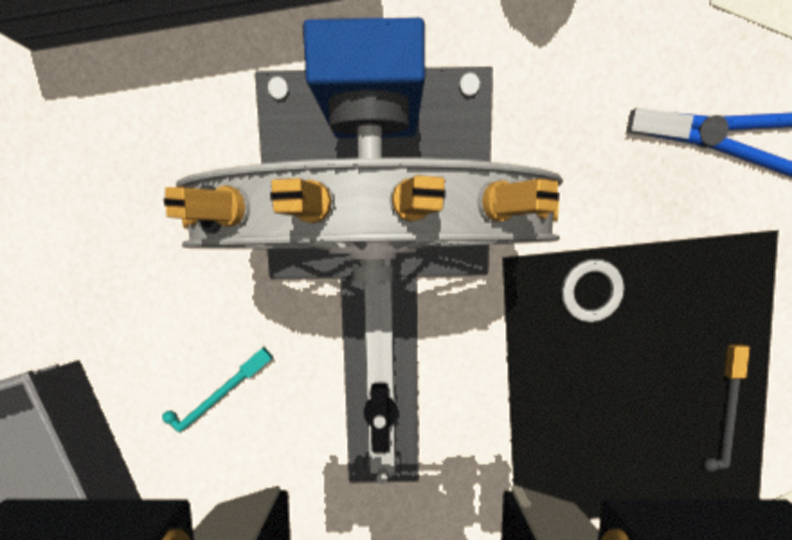

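Nipple tips in the crop: 1 at (175,203), 2 at (287,193), 3 at (429,190), 4 at (546,197). The valve hole shows beside nipple 1 at (210,225), and the slots all run along the rim.

Run:
```python
from h import *
import pickle; m=pickle.load(open('w3.pkl','rb'))
P=[onz(m,100+u/1.8,v/1.8,z) for u,v,z in((175,203,.2772),(287,193,.3009),(429,190,.3009),(546,197,.2772))]
P=np.array(P);print(P.round(4)); d=P[0]-P[3];print(np.hypot(*d[:2]),'expect .1767', np.degrees(np.arctan2(d[1],d[0])),P.mean(0))
```

```text
[[ 0.6319  0.0267  0.2772]
 [ 0.626  -0.0303  0.3009]
 [ 0.6184 -0.0915  0.3009]
 [ 0.6095 -0.1474  0.2772]]
0.17547254483960212 expect .1767 82.66660916546611 [ 0.62143913 -0.0606323   0.28905   ]
```

>>> servo_tool(motion=[[0.01,-0.01,0,-8,0],[0.02,-0.02,0,-16,0],[0.03,-0.03,0,-24,-0.15],[0.04,-0.04,0,-32,-0.15],[0.05,-0.05,0,-40,-0.15],[0.06,-0.06,0,-48,-0.15],[0.07,-0.07,0,-56,-0.15],[0.08,-0.08,0,-64,-0.15],[0.09,-0.09,0,-72,-0.15],[0.097,-0.099,0.01,-80,-0.15]])

```text
clock: 9.35
ee_pos: [0.6322, 0.0225, 0.4347]
eef_rot: [[0.306, 0.952, -0.001], [0.952, -0.306, -0.0], [-0.0, -0.001, -1.0]]
wrist_force: [0.1, -0.5, -0.2]
gripper_width: 0.039
grasp_force: 0.0
```

>>> servo_tool(motion=[[0,0,0,-8,-0.15],[0,0,0.0,-16,-0.15],[0,0,0.01,-24,-0.15],[0,0,0.02,-32,-0.15],[0,0,0.03,-40,-0.15],[0,0,0.04,-48,-0.15],[0,0,0.05,-56,-0.15],[0,0,0.06,-64,-0.15],[0,0,0.07,-72,-0.15],[0,0,0.08,-80,-0.15]])

```text
clock: 10.35
ee_pos: [0.6306, 0.0219, 0.3533]
eef_rot: [[-0.885, 0.466, -0.004], [0.466, 0.885, -0.001], [0.003, -0.002, -1.0]]
wrist_force: [0.8, -0.1, 0.5]
gripper_width: 0.0394
grasp_force: 0.0
```

```bash
python3 go.py .6317 .022 .284 83.2
```

```text
t 10.35 p [0.6306 0.0219 0.3533] F [ 0.8 -0.1  0.5] w 0.0394 
 [[-0.885  0.466 -0.004]
 [ 0.466  0.885 -0.001]
 [ 0.003 -0.002 -1.   ]] [ 23.3  24.8 -39.   83.5  15.7  77.4  45.6]
shift [-0.0011  0.0007  0.0693] yaw now 62.2 turn -21.0 F 0.0 M [ 0.05 -0.19  0.01]
```

>>> servo_tool(motion=[[-0.001,0.001,0.01,-7,-0.15],[-0.001,0.001,0.02,-14,-0.15],[-0.001,0.001,0.03,-21,-0.15],[-0.001,0.001,0.045,-21,-0.15],[-0.001,0.001,0.06,-21,-0.15],[-0.001,0.001,0.069,-21,-0.15],[-0.001,0.001,0.069,-21,-0.15]])

```text
clock: 11.05
ee_pos: [0.6325, 0.0218, 0.2844]
eef_rot: [[-0.992, 0.126, -0.004], [0.126, 0.992, -0.0], [0.004, -0.001, -1.0]]
wrist_force: [0.3, -0.6, -0.4]
gripper_width: 0.0391
grasp_force: 0.0
```

>>> servo_tool(motion=[[0,0,0,0,-0.4],[0,0,0,0,-0.6],[0,0,0,0,-1],[0,0,0,0,-1],[0,0,0,0,-1],[0,0,0,0,-1]], squeeze=25)

```text
clock: 11.65
ee_pos: [0.6343, 0.0231, 0.2876]
eef_rot: [[-0.992, 0.124, 0.002], [0.124, 0.992, 0.001], [-0.002, 0.001, -1.0]]
wrist_force: [0.6, 3.7, 2.1]
gripper_width: 0.0178
grasp_force: 23.1
```

```bash
python3 go.py .6317 .022 .284 83.2
```

```text
t 11.65 p [0.6343 0.0231 0.2876] F [0.6 3.7 2.1] w 0.0178 
 [[-0.992  0.124  0.002]
 [ 0.124  0.992  0.001]
 [-0.002  0.001 -1.   ]] [ 25.3  28.6 -42.1  88.2  19.9  70.8  63. ]
shift [ 0.0024 -0.0014  0.0036] yaw now 82.9 turn -0.3 F 23.1 M [ 0.79 -0.31 -0.04]
```

>>> servo_tool(motion=[[0,0,0.002,6,-1],[0,0,0.003,12,-1],[0,0,0.003,18,-1],[0,0,0.003,24,-1],[0,0,0.003,30,-1],[0,0,0.003,36,-1],[0,0,0.003,42,-1],[0,0,0.003,48,-1]], squeeze=40)

```text
clock: 12.45
ee_pos: [0.6343, 0.0206, 0.287]
eef_rot: [[-0.567, 0.824, 0.003], [0.824, 0.567, -0.003], [-0.004, 0.001, -1.0]]
wrist_force: [-6.6, -0.6, 18.6]
gripper_width: 0.0155
grasp_force: 38.2
```

>>> servo_tool(motion=[[0,0,0,6,-1],[0,0,0,12,-1],[0,0,0,18,-1],[0,0,0,24,-1],[0,0,0,30,-1],[0,0,0,36,-1],[0,0,0,42,-1],[0,0,0,42,-1],[0,0,0,42,-1]])

```text
clock: 13.35
ee_pos: [0.6317, 0.0204, 0.286]
eef_rot: [[0.126, 0.992, -0.003], [0.992, -0.126, -0.004], [-0.004, -0.003, -1.0]]
wrist_force: [-11.9, -1.4, 15.0]
gripper_width: 0.0132
grasp_force: 40.0
```

```bash
python3 go.py .6317 .022 .284 -6.8
```

```text
t 13.35 p [0.6317 0.0204 0.286 ] F [-11.9  -1.4  15. ] w 0.0132 
 [[ 0.126  0.992 -0.003]
 [ 0.992 -0.126 -0.004]
 [-0.004 -0.003 -1.   ]] [ 13.   24.8 -23.7  88.9  10.6  68.7 -19.9]
shift [ 0.0016 -0.0002  0.002 ] yaw now -7.2 turn -0.4 F 40.0 M [-0.64  2.34  0.1 ]
```

>>> servo_tool(motion=[[0,0,0,0,-0.5],[0,0,0,0,-0.3],[0,0,0,0,-0.2],[0,0,-0.04,0,-0.15],[-0.03,0,-0.08,0,-0.15],[-0.06,0,-0.11,0,-0.15],[-0.1,0,-0.15,0,-0.15],[-0.11,0,-0.15,0,-0.15],[-0.11,0,-0.15,0,-0.15]])

```text
clock: 14.25
ee_pos: [0.6203, -0.0909, 0.4346]
eef_rot: [[0.13, 0.991, 0.002], [0.991, -0.13, -0.002], [-0.002, 0.002, -1.0]]
wrist_force: [-0.5, 0.6, -0.2]
gripper_width: 0.0386
grasp_force: 0.0
```

Run:
```python
from h import *
m=camera_model('wrist'); im=grab_frame('wrist'); np.save('w4',im)
p=proj(m,[.6319,.0267,.277]);print(p,proj(m,[.6255,-.03,.3]))
u,v=p.astype(int); save('w4',im[max(0,v-60):v+60,max(0,u-80):u+80],5)
```

```text
[313.66879093  82.23605808] [315.00094905 155.79177522]
```

View pics/w4.png

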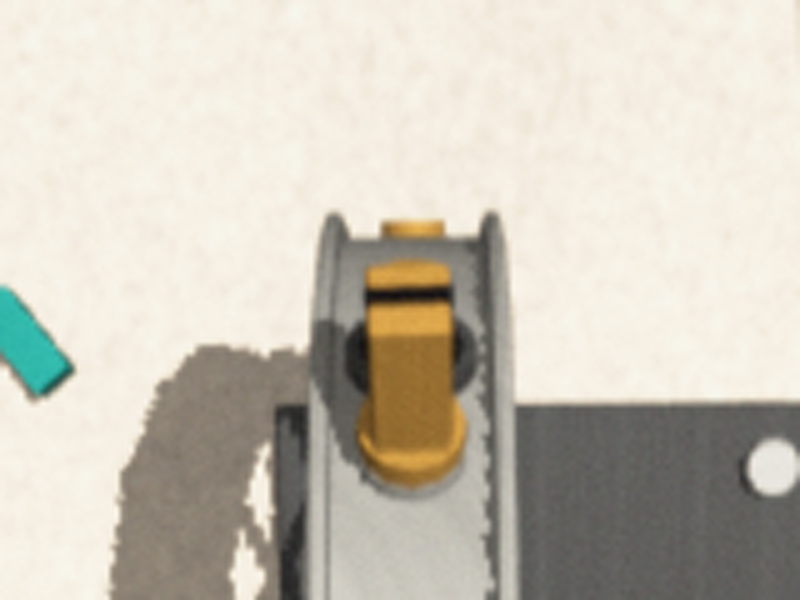

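```bash
python3 go.py .6317 .022 .33 83.2
```

```text
t 14.3 p [ 0.6199 -0.0881  0.433 ] F [-0.6  0.  -1. ] w 0.0387 
 [[ 0.127  0.992 -0.001]
 [ 0.992 -0.127  0.   ]
 [ 0.    -0.001 -1.   ]] [ 21.7  19.5 -22.2  77.2   7.3  84.7  -7.3]
shift [ 0.1107 -0.0022  0.103 ] yaw now -7.3 turn -90.5 F 0.0 M [ 0.06 -0.12  0.02]
```

Nipple 1's slot at (412,293) now runs across the rim, so the first quarter worked. Now the second.

>>> servo_tool(motion=[[0.02,0,0,-8.5,-0.15],[0.04,0,0.0,-17,-0.15],[0.06,0,0,-25.5,-0.15],[0.08,-0.001,0,-34,-0.15],[0.1,-0.002,0.02,-42.5,-0.15],[0.11,-0.002,0.04,-51,-0.15],[0.11,-0.002,0.06,-59.5,-0.15],[0.11,-0.002,0.08,-68,-0.15],[0.11,-0.002,0.09,-76.5,-0.15],[0.11,-0.002,0.1,-85,-0.15]])

```text
clock: 15.3
ee_pos: [0.6302, 0.0253, 0.3306]
eef_rot: [[-0.98, 0.201, -0.004], [0.201, 0.98, 0.002], [0.005, 0.001, -1.0]]
wrist_force: [-0.3, -0.4, 0.2]
gripper_width: 0.0392
grasp_force: 0.0
```

```bash
python3 go.py .6317 .022 .284 83.2
```

```text
t 15.3 p [0.6302 0.0253 0.3306] F [-0.3 -0.4  0.2] w 0.0392 
 [[-0.98   0.201 -0.004]
 [ 0.201  0.98   0.002]
 [ 0.005  0.001 -1.   ]] [ 23.   25.6 -38.8  85.4  16.1  74.9  61.1]
shift [-0.0023 -0.0029  0.0466] yaw now 78.4 turn -4.8 F 0.0 M [ 0.04 -0.16  0.03]
```

>>> servo_tool(motion=[[-0.001,-0.002,0.01,-5,-0.15],[-0.001,-0.002,0.03,-5,-0.15],[-0.001,-0.002,0.047,-5,-0.15],[-0.001,-0.002,0.047,-5,-0.15],[-0.001,-0.002,0.047,-5,-0.5],[-0.001,-0.002,0.047,-5,-1],[-0.001,-0.002,0.047,-5,-1],[-0.001,-0.002,0.047,-5,-1],[-0.001,-0.002,0.047,-5,-1]])

```text
clock: 16.2
ee_pos: [0.6328, 0.0231, 0.2875]
eef_rot: [[-0.992, 0.123, 0.002], [0.123, 0.992, 0.003], [-0.002, 0.004, -1.0]]
wrist_force: [1.7, 5.3, -2.9]
gripper_width: 0.017
grasp_force: 35.8
```

>>> servo_tool(motion=[[0,0,0.002,6,-1],[0,0,0.003,12,-1],[0,0,0.003,18,-1],[0,0,0.003,24,-1],[0,0,0.003,30,-1],[0,0,0.003,36,-1],[0,0,0.003,42,-1],[0,0,0.003,48,-1]])

```text
clock: 17.0
ee_pos: [0.6331, 0.0226, 0.2883]
eef_rot: [[-0.569, 0.822, 0.005], [0.822, 0.569, 0.001], [-0.001, 0.004, -1.0]]
wrist_force: [-6.4, 2.0, 16.3]
gripper_width: 0.0151
grasp_force: 39.3
```

>>> servo_tool(motion=[[0,0,0,6,-1],[0,0,0,12,-1],[0,0,0,18,-1],[0,0,0,24,-1],[0,0,0,30,-1],[0,0,0,36,-1],[0,0,0,42,-1],[0,0,0,42,-1],[0,0,0,42,-1]])

```text
clock: 17.9
ee_pos: [0.6319, 0.0221, 0.2874]
eef_rot: [[0.123, 0.992, 0.001], [0.992, -0.123, 0.001], [0.001, 0.001, -1.0]]
wrist_force: [-8.5, 2.2, 13.8]
gripper_width: 0.0133
grasp_force: 40.0
```

>>> servo_tool(motion=[[0,0,0,0,-0.5],[0,0,0,0,-0.3],[0,0,0,0,-0.2],[0,0,-0.04,0,-0.15],[-0.03,0,-0.08,0,-0.15],[-0.06,0,-0.11,0,-0.15],[-0.1,0,-0.15,0,-0.15],[-0.11,0,-0.15,0,-0.15],[-0.11,0,-0.15,0,-0.15]])

```text
clock: 18.8
ee_pos: [0.6189, -0.0929, 0.4348]
eef_rot: [[0.131, 0.991, 0.002], [0.991, -0.131, -0.002], [-0.002, 0.003, -1.0]]
wrist_force: [-0.5, 0.3, -0.0]
gripper_width: 0.0389
grasp_force: 0.0
```

```bash
cat > slot.py <<'E'
import sys
from h import *
m=camera_model('wrist'); im=grab_frame('wrist'); p=proj(m,[float(a) for a in sys.argv[1:4]]); print(p)
u,v=p.round().astype(int)
c=cv2.resize(im[max(0,v-40):v+60,max(0,u-60):u+60],None,fx=3,fy=3,interpolation=cv2.INTER_CUBIC)
np.save('slot_'+sys.argv[4],c)
# slot = dark pixels within the brass tip
b=(c[...,0].astype(int)-c[...,2]>60); b=cv2.morphologyEx(b.astype(np.uint8),cv2.MORPH_CLOSE,np.ones((19,19)))
b=cv2.erode(b,np.ones((5,5)))
k=((c.max(2)<70)&(b>0)).astype(np.uint8)
n,l,s,ce=cv2.connectedComponentsWithStats(k)
for i in range(1,n):
    if s[i,4]>60:
        q=np.argwhere(l==i)[:,::-1].astype(np.float32); vx,vy,_,_=cv2.fitLine(q,2,0,.01,.01).ravel(); print('slot',ce[i].round(),s[i,4],'angle',round(float(np.degrees(np.arctan2(vy,vx))),1))
E
python3 go.py .6253 -.0316 .306 83.2; python3 slot.py .6319 .0267 .277 n1
```

```text
t 18.8 p [ 0.6189 -0.0929  0.4348] F [-0.5  0.3 -0. ] w 0.0389 
 [[ 0.131  0.991  0.002]
 [ 0.991 -0.131 -0.002]
 [-0.002  0.003 -1.   ]] [ 19.8  19.  -18.9  77.3   6.2  84.5  -6.2]
shift [ 0.0618 -0.002   0.1287] yaw now -7.5 turn -90.7 F 0.0 M [-0.04 -0.16 -0.04]
[314.96971673  79.50784055]
slot [182. 115.] 408 angle 87.4
```

Nipple 1 is done: its slot is along the rim again. Nipple 2 next.

>>> servo_tool(motion=[[0.02,0,0,-8.5,-0.15],[0.04,0,0.0,-17,-0.15],[0.05,0,0,-25.5,-0.15],[0.062,-0.001,0,-34,-0.15],[0.062,-0.002,0.01,-42.5,-0.15],[0.062,-0.002,0.03,-51,-0.15],[0.062,-0.002,0.05,-59.5,-0.15],[0.062,-0.002,0.06,-68,-0.15],[0.062,-0.002,0.07,-76.5,-0.15],[0.062,-0.002,0.08,-85,-0.15]])

```text
clock: 19.85
ee_pos: [0.6233, -0.0242, 0.351]
eef_rot: [[-0.98, 0.201, -0.004], [0.201, 0.98, 0.002], [0.004, 0.001, -1.0]]
wrist_force: [-0.6, 0.3, -0.6]
gripper_width: 0.039
grasp_force: 0.0
```

```bash
python3 go.py .6253 -.0316 .306 83.2
```

```text
t 19.85 p [ 0.6233 -0.0242  0.351 ] F [-0.6  0.3 -0.6] w 0.039 
 [[-0.98   0.201 -0.004]
 [ 0.201  0.98   0.002]
 [ 0.004  0.001 -1.   ]] [ 24.9  23.1 -34.4  84.9  13.1  76.3  67.9]
shift [-0.0036 -0.0069  0.045 ] yaw now 78.4 turn -4.8 F 0.0 M [ 0.08 -0.15  0.04]
```

>>> servo_tool(motion=[[-0.002,-0.006,0.01,-5,-0.15],[-0.002,-0.006,0.03,-5,-0.15],[-0.002,-0.006,0.045,-5,-0.15],[-0.002,-0.006,0.045,-5,-0.15],[-0.002,-0.006,0.045,-5,-0.5],[-0.002,-0.006,0.045,-5,-1],[-0.002,-0.006,0.045,-5,-1],[-0.002,-0.006,0.045,-5,-1],[-0.002,-0.006,0.045,-5,-1]])

```text
clock: 20.75
ee_pos: [0.6259, -0.0307, 0.3098]
eef_rot: [[-0.992, 0.123, 0.003], [0.123, 0.992, 0.003], [-0.002, 0.003, -1.0]]
wrist_force: [0.3, 4.6, -0.5]
gripper_width: 0.0139
grasp_force: 39.5
```

```bash
python3 go.py .6253 -.0316 .306 83.2
```

```text
t 20.75 p [ 0.6259 -0.0307  0.3098] F [ 0.3  4.6 -0.5] w 0.0139 
 [[-0.992  0.123  0.003]
 [ 0.123  0.992  0.003]
 [-0.002  0.003 -1.   ]] [ 25.8  24.9 -34.7  88.   14.5  71.5  72. ]
shift [ 0.0004 -0.001   0.0038] yaw now 83.0 turn -0.2 F 39.5 M [ 1.   -0.44 -0.06]
```

>>> servo_tool(motion=[[0,0,0.001,6,-1],[0,0,0.002,12,-1],[0,0,0.002,18,-1],[0,0,0.002,24,-1],[0,0,0.002,30,-1],[0,0,0.002,36,-1],[0,0,0.002,42,-1],[0,0,0.002,48,-1]])

```text
clock: 21.55
ee_pos: [0.6257, -0.0314, 0.3097]
eef_rot: [[-0.569, 0.822, 0.003], [0.822, 0.569, 0.001], [-0.001, 0.004, -1.0]]
wrist_force: [-3.0, 2.4, 10.1]
gripper_width: 0.0137
grasp_force: 39.5
```

>>> servo_tool(motion=[[0,0,0,7,-1],[0,0,0,14,-1],[0,0,0,21,-1],[0,0,0,28,-1],[0,0,0,35,-1],[0,0,0,42,-1],[0,0,0,49,-1],[0,0,0,56,-1],[0,0,0,63,-1],[0,0,0,70,-1]])

```text
clock: 22.55
ee_pos: [0.6246, -0.0318, 0.309]
eef_rot: [[0.578, 0.816, 0.001], [0.816, -0.578, 0.001], [0.001, -0.0, -1.0]]
wrist_force: [-7.6, 3.4, 2.8]
gripper_width: 0.0135
grasp_force: 40.9
```

>>> servo_tool(motion=[[0,0,0,7,-1],[0,0,0,14,-1],[0,0,0,21,-1],[0,0,0,28,-1],[0,0,0,35,-1],[0,0,0,42,-1],[0,0,0,49,-1],[0,0,0,56,-1],[0,0,0,62,-1],[0,0,0,62,-1]])

```text
clock: 23.55
ee_pos: [0.6241, -0.0307, 0.3084]
eef_rot: [[0.992, -0.125, -0.001], [-0.125, -0.992, 0.002], [-0.001, -0.002, -1.0]]
wrist_force: [-6.8, 5.0, 6.5]
gripper_width: 0.0143
grasp_force: 41.1
```

```bash
python3 go.py .6253 -.0316 .306 -96.8
```

```text
t 23.55 p [ 0.6241 -0.0307  0.3084] F [-6.8  5.   6.5] w 0.0143 
 [[ 0.992 -0.125 -0.001]
 [-0.125 -0.992  0.002]
 [-0.001 -0.002 -1.   ]] [  1.9  21.3  -1.9  89.1   0.6  69.6 -97.3]
shift [0.0013 0.0008 0.0024] yaw now -97.2 turn -0.4 F 41.1 M [0.61 1.27 0.1 ]
```

>>> servo_tool(motion=[[0,0,0,0,-0.5],[0,0,0,0,-0.3],[0,0,0,0,-0.2],[0,0,-0.04,0,-0.15],[-0.03,0,-0.08,0,-0.15],[-0.06,0,-0.11,0,-0.15],[-0.09,0.02,-0.14,0,-0.15],[-0.09,0.03,-0.14,0,-0.15],[-0.09,0.03,-0.14,0,-0.15]])

```text
clock: 24.45
ee_pos: [0.5319, -0.0545, 0.4482]
eef_rot: [[0.992, -0.129, 0.003], [-0.129, -0.992, -0.001], [0.003, 0.001, -1.0]]
wrist_force: [0.0, -0.6, -0.5]
gripper_width: 0.039
grasp_force: 0.0
```

```bash
python3 slot.py .6255 -.0302 .3009 n2;  python3 slot.py .6319 .0267 .277 n1b
python3 - <<'E'
from h import *
a,b=np.load('slot_n1b.npy'),np.load('slot_n2.npy'); h=min(len(a),len(b)); save('s12',np.hstack([a[:h],b[:h]]))
E
python3 go.py .6183 -.0904 .306 83.2
```

```text
[273.9290595  120.78582961]
slot [182. 121.] 457 angle -0.4
slot [  4. 126.] 75 angle -58.3
[213.23542294 122.85206635]
slot [352. 113.] 124 angle -2.2
slot [181. 118.] 250 angle -6.6
t 24.55 p [ 0.5321 -0.0521  0.4457] F [-0.3  1.1  0.1] w 0.0391 
 [[ 0.992 -0.126 -0.001]
 [-0.126 -0.992  0.   ]
 [-0.001 -0.    -1.   ]] [  3.7   7.7  -1.1  89.3   0.1  83.1 -94.6]
shift [0.0905 0.0272 0.1396] yaw now -97.2 turn 179.6 F 0.0 M [ 0.03 -0.   -0.02]
```

View pics/s12.png

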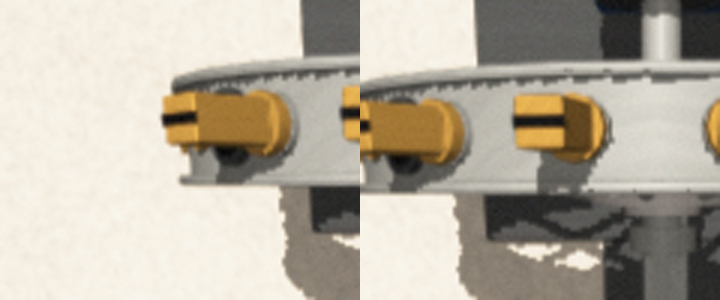

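Nipples 1 and 2 both have their slots along the rim, at (180,118) and (540,121). Now nipple 3.

>>> servo_tool(motion=[[0.01,0.003,0,-8.5,-0.15],[0.02,0.006,0,-17,-0.15],[0.03,0.009,0,-25.5,-0.15],[0.04,0.012,0,-34,-0.15],[0.05,0.015,0,-42.5,-0.15],[0.06,0.018,0,-51,-0.15],[0.07,0.021,0,-59.5,-0.15],[0.08,0.024,0,-68,-0.15],[0.09,0.027,0,-76.5,-0.15],[0.09,0.027,0.01,-85,-0.15]])

```text
clock: 25.55
ee_pos: [0.6198, -0.0898, 0.4348]
eef_rot: [[0.204, 0.979, -0.001], [0.979, -0.204, 0.001], [0.001, -0.001, -1.0]]
wrist_force: [0.3, -0.5, -0.2]
gripper_width: 0.0387
grasp_force: 0.0
```

>>> servo_tool(motion=[[0,0,0,-8.5,-0.15],[0,0,0.0,-17,-0.15],[0,0,0.01,-25.5,-0.15],[0,0,0.02,-34,-0.15],[0,0,0.03,-42.5,-0.15],[0,0,0.04,-51,-0.15],[0,0,0.05,-59.5,-0.15],[0,0,0.06,-68,-0.15],[0,0,0.07,-76.5,-0.15],[0,0,0.085,-85,-0.15]])

```text
clock: 26.55
ee_pos: [0.6184, -0.089, 0.3495]
eef_rot: [[-0.958, 0.288, -0.002], [0.288, 0.958, 0.002], [0.002, 0.001, -1.0]]
wrist_force: [-0.5, -0.0, -0.2]
gripper_width: 0.0389
grasp_force: 0.0
```

```bash
python3 go.py .6183 -.0904 .306 83.2
```

```text
t 26.55 p [ 0.6184 -0.089   0.3495] F [-0.5 -0.  -0.2] w 0.0389 
 [[-0.958  0.288 -0.002]
 [ 0.288  0.958  0.002]
 [ 0.002  0.001 -1.   ]] [ 22.1  21.3 -22.   85.3   8.   75.1  72.6]
shift [-0.0004 -0.0015  0.0435] yaw now 73.2 turn -10.0 F 0.0 M [ 0.01 -0.19 -0.02]
```

>>> servo_tool(motion=[[0,-0.001,0.01,-5,-0.15],[0,-0.001,0.02,-10,-0.15],[0,-0.001,0.045,-10,-0.15],[0,-0.001,0.045,-10,-0.15],[0,-0.001,0.045,-10,-0.5],[0,-0.001,0.045,-10,-1],[0,-0.001,0.045,-10,-1],[0,-0.001,0.045,-10,-1],[0,-0.001,0.045,-10,-1]])

```text
clock: 27.45
ee_pos: [0.6185, -0.0894, 0.3077]
eef_rot: [[-0.992, 0.124, 0.002], [0.124, 0.992, 0.002], [-0.002, 0.002, -1.0]]
wrist_force: [1.4, 3.2, 0.5]
gripper_width: 0.0143
grasp_force: 38.9
```

>>> servo_tool(motion=[[0,0,0.001,6,-1],[0,0,0.002,12,-1],[0,0,0.002,18,-1],[0,0,0.002,24,-1],[0,0,0.002,30,-1],[0,0,0.002,36,-1],[0,0,0.002,42,-1],[0,0,0.002,48,-1]])

```text
clock: 28.25
ee_pos: [0.6183, -0.0903, 0.3076]
eef_rot: [[-0.568, 0.823, 0.003], [0.823, 0.568, 0.0], [-0.002, 0.003, -1.0]]
wrist_force: [-1.6, 1.8, 9.7]
gripper_width: 0.0135
grasp_force: 39.6
```

>>> servo_tool(motion=[[0,0,0,7,-1],[0,0,0,14,-1],[0,0,0,21,-1],[0,0,0,28,-1],[0,0,0,35,-1],[0,0,0,42,-1],[0,0,0,49,-1],[0,0,0,56,-1],[0,0,0,63,-1],[0,0,0,70,-1]])

```text
clock: 29.25
ee_pos: [0.6164, -0.0905, 0.307]
eef_rot: [[0.58, 0.815, -0.001], [0.815, -0.58, 0.001], [-0.0, -0.002, -1.0]]
wrist_force: [-7.9, 2.6, 11.8]
gripper_width: 0.0135
grasp_force: 41.4
```

>>> servo_tool(motion=[[0,0,0,7,-1],[0,0,0,14,-1],[0,0,0,21,-1],[0,0,0,28,-1],[0,0,0,35,-1],[0,0,0,42,-1],[0,0,0,49,-1],[0,0,0,56,-1],[0,0,0,62,-1],[0,0,0,62,-1]])

```text
clock: 30.25
ee_pos: [0.6162, -0.089, 0.3071]
eef_rot: [[0.992, -0.126, -0.002], [-0.126, -0.992, 0.003], [-0.002, -0.003, -1.0]]
wrist_force: [-7.3, 4.3, 12.6]
gripper_width: 0.0145
grasp_force: 41.3
```

```bash
python3 go.py .6183 -.0904 .306 -96.8
```

```text
t 30.25 p [ 0.6162 -0.089   0.3071] F [-7.3  4.3 12.6] w 0.0145 
 [[ 0.992 -0.126 -0.002]
 [-0.126 -0.992  0.003]
 [-0.002 -0.003 -1.   ]] [ -0.5  21.2   8.4  89.8  -3.4  69.4 -88.7]
shift [0.0023 0.0011 0.0011] yaw now -97.3 turn -0.5 F 41.3 M [1.62 2.08 0.1 ]
```

>>> servo_tool(motion=[[0,0,0,0,-0.5],[0,0,0,0,-0.3],[0,0,0,0,-0.2],[0,0,-0.04,0,-0.15],[-0.03,0,-0.08,0,-0.15],[-0.06,0.01,-0.11,0,-0.15],[-0.09,0.02,-0.14,0,-0.15],[-0.09,0.03,-0.14,0,-0.15],[-0.09,0.03,-0.14,0,-0.15]])

```text
clock: 31.15
ee_pos: [0.5242, -0.1119, 0.4459]
eef_rot: [[0.992, -0.128, 0.003], [-0.128, -0.992, -0.001], [0.003, 0.001, -1.0]]
wrist_force: [-0.1, -0.4, -0.4]
gripper_width: 0.0392
grasp_force: 0.0
```

```bash
python3 slot.py .6184 -.0916 .3009 n3;  python3 slot.py .6105 -.148 .277 n4a; python3 go.py .6119 -.144 .284 83.2
```

```text
[278.36636421 119.03910099]
slot [178. 124.] 445 angle 0.9
[349.35821859 121.06244128]
slot [181. 121.] 352 angle 5.1
t 31.25 p [ 0.5246 -0.1096  0.4436] F [ 1.3  0.9 -1.2] w 0.0393 
 [[ 0.992 -0.125 -0.002]
 [-0.125 -0.992  0.   ]
 [-0.002 -0.    -1.   ]] [  0.4   7.7   9.8  89.7  -1.3  82.8 -87. ]
shift [0.0911 0.0232 0.1594] yaw now -97.2 turn 179.6 F 0.0 M [0.06 0.03 0.08]
```

Nipple 3's slot is along the rim, so it is done. Nipple 4 next.

>>> servo_tool(motion=[[0.01,0.003,0,-8.5,-0.15],[0.02,0.006,0,-17,-0.15],[0.03,0.009,0,-25.5,-0.15],[0.04,0.012,0,-34,-0.15],[0.05,0.015,0,-42.5,-0.15],[0.06,0.018,0,-51,-0.15],[0.07,0.021,0,-59.5,-0.15],[0.08,0.023,0,-68,-0.15],[0.091,0.023,0,-76.5,-0.15],[0.091,0.023,0.01,-85,-0.15]])

```text
clock: 32.25
ee_pos: [0.614, -0.143, 0.4327]
eef_rot: [[0.204, 0.979, -0.001], [0.979, -0.204, 0.001], [0.001, -0.002, -1.0]]
wrist_force: [0.4, 0.0, 0.1]
gripper_width: 0.0389
grasp_force: 0.0
```

>>> servo_tool(motion=[[0,0,0,-8.5,-0.15],[0,0,0.0,-17,-0.15],[0,0,0.01,-25.5,-0.15],[0,0,0.02,-34,-0.15],[0,0,0.03,-42.5,-0.15],[0,0,0.04,-51,-0.15],[0,0,0.05,-59.5,-0.15],[0,0,0.06,-68,-0.15],[0,0,0.07,-76.5,-0.15],[0,0,0.085,-85,-0.15]])

```text
clock: 33.25
ee_pos: [0.6125, -0.1427, 0.3474]
eef_rot: [[-0.958, 0.288, -0.002], [0.288, 0.958, 0.001], [0.003, 0.001, -1.0]]
wrist_force: [0.4, -0.2, -0.6]
gripper_width: 0.0391
grasp_force: 0.0
```

```bash
python3 go.py .6119 -.144 .284 83.2
```

```text
t 33.25 p [ 0.6125 -0.1427  0.3474] F [ 0.4 -0.2 -0.6] w 0.0391 
 [[-0.958  0.288 -0.002]
 [ 0.288  0.958  0.001]
 [ 0.003  0.001 -1.   ]] [ 19.3  20.9 -11.6  85.1   4.2  74.6  80.6]
shift [ 0.     -0.0014  0.0634] yaw now 73.2 turn -10.0 F 0.0 M [ 0.06 -0.14  0.04]
```

>>> servo_tool(motion=[[0,-0.001,0.015,-5,-0.15],[0,-0.001,0.03,-10,-0.15],[0,-0.001,0.05,-10,-0.15],[0,-0.001,0.063,-10,-0.15],[0,-0.001,0.063,-10,-0.5],[0,-0.001,0.063,-10,-1],[0,-0.001,0.063,-10,-1],[0,-0.001,0.063,-10,-1],[0,-0.001,0.063,-10,-1]])

```text
clock: 34.15
ee_pos: [0.6125, -0.1435, 0.2875]
eef_rot: [[-0.992, 0.124, 0.002], [0.124, 0.992, 0.001], [-0.002, 0.001, -1.0]]
wrist_force: [1.2, 2.1, -0.8]
gripper_width: 0.0167
grasp_force: 35.2
```

>>> servo_tool(motion=[[0,0,0.002,6,-1],[0,0,0.003,12,-1],[0,0,0.003,18,-1],[0,0,0.003,24,-1],[0,0,0.003,30,-1],[0,0,0.003,36,-1],[0,0,0.003,42,-1],[0,0,0.003,48,-1]])

```text
clock: 34.95
ee_pos: [0.6125, -0.1467, 0.2881]
eef_rot: [[-0.567, 0.824, 0.004], [0.824, 0.567, -0.003], [-0.005, 0.002, -1.0]]
wrist_force: [-5.3, -0.1, 13.9]
gripper_width: 0.0147
grasp_force: 38.6
```

>>> servo_tool(motion=[[0,0,0,6,-1],[0,0,0,12,-1],[0,0,0,18,-1],[0,0,0,24,-1],[0,0,0,30,-1],[0,0,0,36,-1],[0,0,0,42,-1],[0,0,0,42,-1],[0,0,0,42,-1]])

```text
clock: 35.85
ee_pos: [0.6103, -0.1476, 0.2872]
eef_rot: [[0.127, 0.992, -0.0], [0.992, -0.127, -0.003], [-0.003, 0.0, -1.0]]
wrist_force: [-8.3, -1.9, 14.4]
gripper_width: 0.0136
grasp_force: 40.0
```

>>> servo_tool(motion=[[0,0,0,0,-0.5],[0,0,0,0,-0.3],[0,0,0,0,-0.2],[0,0,-0.04,0,-0.15],[-0.03,0,-0.08,0,-0.15],[-0.06,0,-0.11,0,-0.15],[-0.1,0,-0.15,0,-0.15],[-0.11,0,-0.15,0,-0.15],[-0.11,0,-0.15,0,-0.15]])

```text
clock: 36.75
ee_pos: [0.5975, -0.2575, 0.4348]
eef_rot: [[0.13, 0.992, 0.002], [0.992, -0.13, -0.003], [-0.002, 0.002, -1.0]]
wrist_force: [1.3, -0.1, -1.4]
gripper_width: 0.0389
grasp_force: 0.0
```

```bash
python3 slot.py .6105 -.148 .277 n4b; python3 go.py .6119 -.144 .284 83.2
```

```text
[316.87905475  92.60022893]
slot [182. 118.] 422 angle -3.0
t 36.8 p [ 0.5978 -0.2545  0.433 ] F [-0.4  0.4  0. ] w 0.0391 
 [[ 0.127  0.992 -0.   ]
 [ 0.992 -0.127  0.   ]
 [ 0.    -0.    -1.   ]] [16.2 20.9  6.5 74.3 -2.3 85.  15.2]
shift [1.114e-01 1.000e-04 1.490e-01] yaw now -7.3 turn -90.5 F 0.0 M [ 0.   -0.03  0.02]
```

Nipple 4's slot now runs across the rim (-3°), one quarter done. Second quarter.

>>> servo_tool(motion=[[0.02,0,0,-8.5,-0.15],[0.04,0,0.0,-17,-0.15],[0.06,0,0,-25.5,-0.15],[0.08,0,0,-34,-0.15],[0.1,0,0.02,-42.5,-0.15],[0.11,0,0.04,-51,-0.15],[0.11,0,0.06,-59.5,-0.15],[0.11,0,0.08,-68,-0.15],[0.11,0,0.09,-76.5,-0.15],[0.11,0,0.1,-85,-0.15]])

```text
clock: 37.8
ee_pos: [0.6108, -0.1411, 0.3305]
eef_rot: [[-0.98, 0.201, -0.004], [0.201, 0.98, 0.002], [0.005, 0.002, -1.0]]
wrist_force: [0.1, -0.2, 0.6]
gripper_width: 0.0389
grasp_force: 0.0
```

```bash
python3 go.py .6119 -.144 .284 83.2
```

```text
t 37.8 p [ 0.6108 -0.1411  0.3305] F [ 0.1 -0.2  0.6] w 0.0389 
 [[-0.98   0.201 -0.004]
 [ 0.201  0.98   0.002]
 [ 0.005  0.002 -1.   ]] [17.9 21.2 -9.7 86.7  3.6 72.7 86.1]
shift [-0.0019 -0.0027  0.0465] yaw now 78.4 turn -4.8 F 0.0 M [ 0.07 -0.2  -0.03]
```

>>> servo_tool(motion=[[-0.001,-0.003,0.01,-5,-0.15],[-0.001,-0.003,0.03,-5,-0.15],[-0.001,-0.003,0.047,-5,-0.15],[-0.001,-0.003,0.047,-5,-0.15],[-0.001,-0.003,0.047,-5,-0.5],[-0.001,-0.003,0.047,-5,-1],[-0.001,-0.003,0.047,-5,-1],[-0.001,-0.003,0.047,-5,-1],[-0.001,-0.003,0.047,-5,-1]])

```text
clock: 38.7
ee_pos: [0.613, -0.1437, 0.2875]
eef_rot: [[-0.993, 0.122, 0.002], [0.122, 0.993, 0.004], [-0.001, 0.004, -1.0]]
wrist_force: [0.8, 6.4, -1.1]
gripper_width: 0.017
grasp_force: 34.9
```

>>> servo_tool(motion=[[0,0,0.002,6,-1],[0,0,0.003,12,-1],[0,0,0.003,18,-1],[0,0,0.003,24,-1],[0,0,0.003,30,-1],[0,0,0.003,36,-1],[0,0,0.003,42,-1],[0,0,0.003,48,-1]])

```text
clock: 39.5
ee_pos: [0.6128, -0.1472, 0.288]
eef_rot: [[-0.568, 0.823, 0.004], [0.823, 0.568, -0.0], [-0.002, 0.003, -1.0]]
wrist_force: [-7.1, 1.5, 14.6]
gripper_width: 0.0146
grasp_force: 38.7
```

>>> servo_tool(motion=[[0,0,0,6,-1],[0,0,0,12,-1],[0,0,0,18,-1],[0,0,0,24,-1],[0,0,0,30,-1],[0,0,0,36,-1],[0,0,0,42,-1],[0,0,0,42,-1],[0,0,0,42,-1]])

```text
clock: 40.4
ee_pos: [0.6102, -0.1487, 0.2872]
eef_rot: [[0.126, 0.992, -0.002], [0.992, -0.126, -0.001], [-0.001, -0.002, -1.0]]
wrist_force: [-12.6, 0.2, 15.0]
gripper_width: 0.0133
grasp_force: 40.0
```

>>> servo_tool(motion=[[0,0,0,0,-0.5],[0,0,0,0,-0.3],[0,0,0,0,-0.2],[0,0,-0.04,0,-0.15],[-0.03,0,-0.08,0,-0.15],[-0.06,0,-0.11,0,-0.15],[-0.1,0,-0.15,0,-0.15],[-0.11,0,-0.15,0,-0.15],[-0.11,0,-0.15,0,-0.15]])

```text
clock: 41.3
ee_pos: [0.5979, -0.2606, 0.435]
eef_rot: [[0.13, 0.992, 0.002], [0.992, -0.13, -0.002], [-0.002, 0.003, -1.0]]
wrist_force: [-0.3, -0.7, -0.5]
gripper_width: 0.0389
grasp_force: 0.0
```

```bash
python3 slot.py .6105 -.148 .277 n4c
cat > spoke.py <<'E'
from h import *
m=camera_model('top'); t=grab_frame('top')
g=t.astype(int)
roi=np.zeros(t.shape[:2],bool); roi[215:320,378:472]=1
b=(g[...,0]-g[...,2]>60)&roi; r=(g.max(2)>50)&roi
for k,n in((b,'brass'),(r,'all')):
    c,l,s,ce=cv2.connectedComponentsWithStats(k.astype(np.uint8))
    for i in range(1,c):
        if s[i,4]>12 and s[i,4]<2000: print(n,ce[i].round(1),s[i],onz(m,*ce[i],.012).round(4))
E
python3 spoke.py; python3 go.py .40 -.37 .25 -6
```

```text
[315.75551168  88.71299713]
slot [180. 116.] 455 angle 86.8
t 41.4 p [ 0.5984 -0.2556  0.4321] F [ 0.7  1.  -0.9] w 0.0395 
 [[ 0.124  0.992 -0.002]
 [ 0.992 -0.124  0.002]
 [ 0.002 -0.002 -1.   ]] [14.4 21.2  9.3 74.2 -3.4 85.  16.2]
shift [-0.1384 -0.1824  0.1822] yaw now -7.1 turn -1.1 F 0.0 M [ 0.03 -0.14 -0.01]
```

Nipple 4 is done (slot along the rim, 87°). Now the old spoke.

>>> servo_tool(motion=[[-0.013,-0.008,0.0,-8.5,0],[-0.026,-0.016,0.02,-17,0],[-0.039,-0.024,0.04,-25.5,0],[-0.052,-0.032,0.06,-34,0],[-0.065,-0.04,0.08,-42.5,0],[-0.08,-0.05,0.1,-51,0],[-0.095,-0.06,0.12,-59.5,0],[-0.11,-0.07,0.14,-68,0],[-0.125,-0.08,0.16,-76.5,0],[-0.132,-0.083,0.18,-85,0]])

```text
clock: 42.4
ee_pos: [0.4984, -0.3761, 0.2511]
eef_rot: [[-0.979, 0.204, -0.003], [0.204, 0.979, 0.002], [0.003, 0.002, -1.0]]
wrist_force: [-0.1, -0.2, -0.2]
gripper_width: 0.0463
grasp_force: 0.0
```

Run:
```python
from h import *
st(); m=camera_model('wrist'); im=grab_frame('wrist'); save('w5',im); p=[proj(m,X) for X in([.4516,-.3828,.012],[.348,-.371,.012])];print(p)
g=im.astype(int); b=(g[...,0]-g[...,2]>60); b[260:]=0
r=(g.max(2)>55)&(g.max(2)<120);r[260:]=0
for k,n in((b,'brass'),(r,'rod')):
    c,l,s,ce=cv2.connectedComponentsWithStats(k.astype(np.uint8))
    for i in range(1,c):
        if s[i,4]>60: 
            q=np.argwhere(l==i)[:,::-1].astype(np.float32); vx,vy,_,_=cv2.fitLine(q,2,0,.01,.01).ravel(); 
            a=onz(m,*ce[i],.012); e=onz(m,ce[i][0]+20*vx,ce[i][1]+20*vy,.012)-a
            print(n,ce[i].round(1),s[i],a.round(4),'dir',np.degrees(np.arctan2(e[1],e[0])).round(1))
```

```text
t 42.4 p [ 0.4984 -0.3761  0.2511] F [-0.1 -0.2 -0.2] w 0.0463 
 [[-0.979  0.204 -0.003]
 [ 0.204  0.979  0.002]
 [ 0.003  0.002 -1.   ]] [ 36.1  24.   -2.1  92.9   0.9  63.3 112.1]
[array([304.88766899, 168.47237499]), array([294.27876663,  64.94136663])]
brass [307.5 168. ] [300 154  16  29 382] [ 0.4517 -0.3798  0.012 ] dir -5.4
brass [202.1 246.7] [163 235  82  25 886] [ 0.5149 -0.5201  0.012 ] dir 77.8
rod [41.4 45.7] [ 23   0  41 104 225] [ 0.2789 -0.616   0.012 ] dir 0.0
rod [258.  68.] [240  15  35 140 241] [ 0.3432 -0.408   0.012 ] dir -4.5
rod [601.9  95.2] [ 583   20   57  151 3049] [ 0.4416 -0.0632  0.012 ] dir 173.0
rod [637.1  41.1] [634  27   6  26 114] [ 0.397  -0.0292  0.012 ] dir 177.8
rod [ 7.  72.1] [ 0 54 15 37 67] [ 0.2944 -0.6605  0.012 ] dir -0.1
rod [629.8 204.2] [ 612   97   28  163 2033] [ 0.5659 -0.0307  0.012 ] dir 179.4
rod [ 25.1 117.1] [  0 105  67  26 505] [ 0.3388 -0.6613  0.012 ] dir 83.6
rod [ 67.4 165. ] [  0 146 142 114 422] [ 0.3946 -0.6372  0.012 ] dir 41.3
rod [574.1 184.2] [572 162   6  47  61] [ 0.5299 -0.0923  0.012 ] dir 173.2
rod [ 15.1 224.2] [  0 185  35  75 367] [ 0.445  -0.7226  0.012 ] dir -0.1
rod [425.2 204.7] [411 192  47  41  93] [ 0.5189 -0.258   0.012 ] dir 116.6
rod [441.8 221.2] [421 203  31  30  88] [ 0.5419 -0.2417  0.012 ] dir 125.1
rod [581.9 211.4] [578 206  11  12  79] [ 0.5632 -0.0839  0.012 ] dir 140.1
rod [552.7 222.6] [515 212  60  20 437] [ 0.5697 -0.1169  0.012 ] dir 77.4
rod [581.9 225.7] [572 215  19  19 196] [ 0.5804 -0.0839  0.012 ] dir 126.0
rod [227.  238.7] [183 225  74  35 908] [ 0.5115 -0.489   0.012 ] dir 54.5
rod [586.5 250.5] [554 241  53  19 455] [ 0.6121 -0.0787  0.012 ] dir 87.7
rod [182.5 255.7] [176 250  12  10  62] [ 0.5209 -0.546   0.012 ] dir 118.0
```

View pics/w5.png

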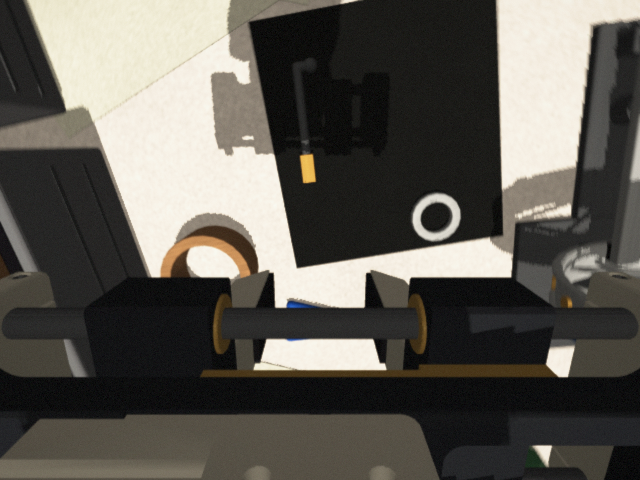

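The wrist view shows exactly one old spoke on the mat: brass (307,168), elbow (302,65), head (310,63). It has not moved. The ring is at (436,217), well clear.

>>> servo_tool(motion=[[0.03,-0.006,0.03,-3,0],[0.06,-0.012,0.06,-6,0],[0.082,-0.0175,0.1,-6,0],[0.082,-0.0175,0.14,-6,0],[0.082,-0.0175,0.18,-6,0],[0.082,-0.0175,0.2,-6,0],[0.082,-0.0175,0.21,-6,0],[0.082,-0.0175,0.21,-6,0]])

```text
clock: 43.25
ee_pos: [0.4158, -0.3749, 0.0422]
eef_rot: [[-0.994, 0.107, -0.002], [0.107, 0.994, 0.003], [0.002, 0.003, -1.0]]
wrist_force: [-0.0, -0.6, -0.6]
gripper_width: 0.0458
grasp_force: 0.0
```

```bash
python3 go.py .415 -.3766 .0245 84
```

```text
t 43.25 p [ 0.4158 -0.3749  0.0422] F [-0.  -0.6 -0.6] w 0.0458 
 [[-0.994  0.107 -0.002]
 [ 0.107  0.994  0.003]
 [ 0.002  0.003 -1.   ]] [ 41.1  33.9  -2.2 109.8   2.   36.6 121.5]
shift [ 0.0005 -0.0019  0.0177] yaw now 83.9 turn -0.1 F 0.0 M [ 0.12 -0.17  0.05]
```

>>> servo_tool(motion=[[0,-0.001,0.01,0,0],[0,-0.001,0.017,0,0],[0,-0.001,0.018,0,-0.4],[0,-0.001,0.018,0,-0.7],[0,-0.001,0.018,0,-1],[0,-0.001,0.018,0,-1],[0,-0.001,0.018,0,-1],[0,-0.001,0.018,0,-1]], squeeze=45)

```text
clock: 44.05
ee_pos: [0.4157, -0.3785, 0.026]
eef_rot: [[-0.994, 0.107, 0.0], [0.107, 0.994, -0.0], [-0.0, -0.0, -1.0]]
wrist_force: [-0.4, -0.0, 1.4]
gripper_width: 0.0077
grasp_force: 45.0
```

>>> servo_tool(motion=[[0,0,-0.03,0,-1],[0,0,-0.07,0,-1],[0,0,-0.11,0,-1],[0,0,-0.15,0,-1],[0.0,0.02,-0.18,0,-1],[0.004,0.06,-0.18,0,-1],[0.008,0.1,-0.18,0,-1],[0.012,0.14,-0.18,0,-1],[0.016,0.18,-0.18,0,-1],[0.02,0.22,-0.18,0,-1]])

```text
clock: 45.05
ee_pos: [0.419, -0.156, 0.2058]
eef_rot: [[-0.994, 0.108, 0.0], [0.108, 0.994, -0.0], [-0.0, -0.0, -1.0]]
wrist_force: [1.1, -0.5, -0.3]
gripper_width: 0.0074
grasp_force: 45.0
```

>>> servo_tool(motion=[[0.004,0.04,0,0,-1],[0.008,0.08,0,0,-1],[0.012,0.12,0,0,-1],[0.016,0.16,0,0,-1],[0.02,0.2,0,0,-1],[0.024,0.24,0,0,-1],[0.028,0.28,0,0,-1],[0.032,0.32,0,0,-1],[0.036,0.36,0,0,-1],[0.037,0.4,0,0,-1]])

```text
clock: 46.05
ee_pos: [0.4251, 0.2455, 0.2058]
eef_rot: [[-0.994, 0.108, 0.0], [0.108, 0.994, -0.0], [-0.0, -0.0, -1.0]]
wrist_force: [1.3, 0.1, -0.9]
gripper_width: 0.0074
grasp_force: 45.0
```

```bash
python3 go.py .432 .300 .15 84
```

```text
t 46.05 p [0.4251 0.2455 0.2058] F [ 1.3  0.1 -0.9] w 0.0074 
 [[-0.994  0.108  0.   ]
 [ 0.108  0.994 -0.   ]
 [-0.    -0.    -1.   ]] [ -9.1  15.4 -27.7 113.5   8.9  53.2  42.5]
shift [-0.001   0.055   0.0558] yaw now 83.8 turn -0.2 F 45.0 M [ 0.09 -0.17 -0.03]
```

>>> servo_tool(motion=[[-0.003,0.03,0,0,-1],[-0.006,0.055,0.02,0,-1],[-0.006,0.055,0.06,0,-1],[-0.006,0.055,0.1,0,-1],[-0.006,0.055,0.13,0,-1],[-0.006,0.055,0.142,0,-1],[-0.006,0.055,0.142,0,-1]])

```text
clock: 46.75
ee_pos: [0.4363, 0.2973, 0.0623]
eef_rot: [[-0.994, 0.107, -0.003], [0.107, 0.994, -0.002], [0.003, -0.002, -1.0]]
wrist_force: [-0.0, -0.6, -0.6]
gripper_width: 0.0075
grasp_force: 45.0
```

>>> servo_tool(motion=[[0,0,0,0,-0.6],[0,0,0,0,-0.5],[0,0,0,0,-0.5],[0,0,-0.04,0,-0.5],[0,0,-0.09,0,-0.5],[0.0,0,-0.14,0,-0.5],[0,-0.04,-0.18,0,-0.5],[0,-0.08,-0.2,0,-0.5],[0,-0.12,-0.2,0,-0.5],[0,-0.16,-0.2,0,-0.5]])

```text
clock: 47.75
ee_pos: [0.4208, 0.1377, 0.266]
eef_rot: [[-0.994, 0.107, 0.005], [0.107, 0.994, 0.0], [-0.005, 0.001, -1.0]]
wrist_force: [0.0, -1.1, -0.6]
gripper_width: 0.023
grasp_force: 0.0
```

>>> servo_tool(motion=[[-0.02,-0.04,-0.02,0,-0.5],[-0.04,-0.08,-0.04,0,-0.5],[-0.04,-0.12,-0.04,0,-0.5],[-0.04,-0.12,-0.04,0,-0.5],[-0.04,-0.12,-0.04,0,-0.5]])

```text
clock: 48.25
ee_pos: [0.4471, 0.0148, 0.3046]
eef_rot: [[-0.994, 0.11, 0.002], [0.11, 0.994, -0.0], [-0.002, 0.0, -1.0]]
wrist_force: [-0.4, 0.1, 0.3]
gripper_width: 0.0226
grasp_force: 0.0
```

Run:
```python
from h import *
st(); t=grab_frame('top'); s=grab_frame('scene')
save('end',np.hstack([cv2.resize(t[150:330,170:480],(520,302)),cv2.resize(s[180:360,180:400],(270,221)) if 0 else cv2.resize(s[185:365,180:400],(280,302))[:, :]]))
```

```text
t 48.25 p [0.4471 0.0148 0.3046] F [-0.4  0.1  0.3] w 0.0226 
 [[-0.994  0.11   0.002]
 [ 0.11   0.994 -0.   ]
 [-0.002  0.    -1.   ]] [ 12.4   3.  -18.3 112.6   1.1  64.5  77.3]
```

View pics/end.png

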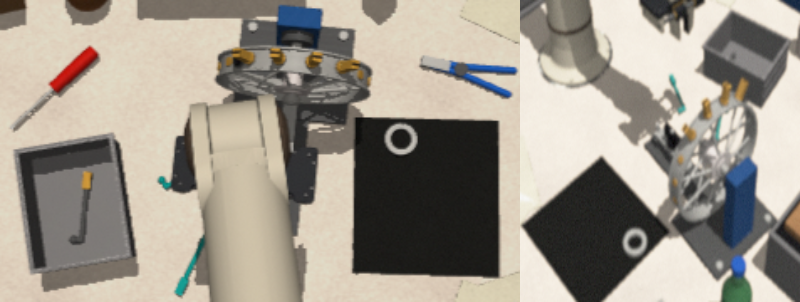

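The spoke lies in the crate (82,208), the mat holds only the ring, and nothing else has moved. Handing in.

```bash
python3 -c "
from rig import job_done; print(job_done())"
```

```text
the job is handed in; nothing more can be done
None
```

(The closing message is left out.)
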